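# Clamp the carton guide with the T-handle key

### The job

Clamp the carton guide: pull the yellow T-handle key up out of its snap holder, put its square tip fully home in the recess of the red knob, and with the key turn the knob clockwise to its stop, so that the steel finger points to the green mark. Leave the key standing in the knob, turn the knob only with the key, and do not push the other things on the table about.

Things in the scene. Friction and masses are not known exactly. Their poses are not given: they have to be found in the camera images.
- key: T-handle square key, 125 mm tall, 0.22 kg, at the start tip down in the holder. Origin: centre of the tip's end face; z up the shank. Steel tip 14 mm square (sides along x, y), 22 mm long, lowest 5 mm tapering to 9 mm; round shoulder 32 mm across at 22 to 27 mm up, coning to the 16 mm shank at 50 mm up. Yellow bar handle, 100 mm along x, 18 mm in y, 95 to 125 mm up.
- key_grip (a point): centre of the key's yellow bar handle, 110 mm up the key from its tip's end; axes as the key's (x along the bar, z up)
- holder: fixed black block 70 (x) by 90 (y) by 30 mm high, origin under its centre; the key's tip stands in its square hole, shoulder on the block's top, key origin 8 mm above the table. Blue posts at y = +-34 mm, 60 mm high, hold two sprung plungers that snap over the key's shoulder: the key comes straight up, against 5 to 15 N over the first 25 mm.
- clamp: fixed carton-guide clamp: plate 150 (x) by 170 (y) by 10 mm, origin under its centre; steel fence 34 mm high along its +x side; blue housing 90 mm square, 30 mm high, under the red captive knob, whose vertical axis is at x = -20 mm, y = 0. Green mark on the fence, in +x from the knob: clamped. Yellow mark on the plate, 60 degrees counter-clockwise: open.
- lock_mouth (a point): centre of the mouth of the square recess in the top of the red four-lobed knob (70 mm across, top 62 mm above the table). z up, x and y along the recess's sides; turns with the knob. Recess 17 mm square, 26 mm deep, mouth chamfered 3 mm. A dark finger with a white end reaches 87 mm from the axis, 60 degrees counter-clockwise of x, top 43 mm above the table.
- lock (a joint): turn of the red knob in rad: 0 = open (finger at the yellow mark), grows clockwise seen from above, stop at 1.05 = clamped (finger over the fence, at the green mark). Stays where it is left; turning takes about 0.12 N m.
- tape_roll: roll of brown packing tape lying flat, 100 mm across, 48 mm high; origin at the centre of its underside; bystander, leave alone
- marker: black marker pen lying down, 18 mm thick, 130 mm long; its long axis is x; bystander, leave alone
- carton: flat closed red carton, 140 (x) by 190 (y) by 45 mm high; origin at the centre of its underside; bystander, leave alone
- scanner: hand-held barcode scanner lying flat, black grip and grey head, about 160 mm long along x, 34 mm high; bystander, leave alone
- screwdriver: orange-handled screwdriver lying down, 200 mm long along x; not needed, does not fit the recess; bystander, leave alone
- mug: blue mug, 80 mm across, 90 mm high; origin at the centre of its underside; bystander, leave alone
- bottle: green plastic bottle, 60 mm across, 160 mm high; origin at the centre of its underside; bystander, leave alone

How it is judged:
By the outcome, as a careful person would: the job done as asked, in the order asked, and still so for the second after the job is handed in, with the robot touching nothing.
It also fails if it takes over 51 s, if anything falls off the work surface, if the arm or the gripper's body presses on something with over 40 N, if the wrist force passes 120 N, or if a joint passes its speed limit or range.

### The arm

A 7-joint arm with a two-finger parallel gripper is mounted at the origin on the work surface. World frame = base frame: x ahead of the robot, y to its left, z up, the work surface at z = 0. Lengths are in m, angles in rad, forces in N, time in s.
With the tool pointing down it reaches from about 0.4 to 0.85 m from the base axis. Payload 4.5 kg.
Tool frame: the origin (TCP) lies midway between the tips of the shut fingers; the grasp point (between the pads) lies 19 mm behind it; z points along the fingers, y is the line along which they close (so a half turn about z gives the same grasp; the last joint's range is limited). The gripper opens to 88 mm and grips with 3 to 60 N. Pads are 18 mm wide; open, the fingers measure 123 mm over their backs; the gripper's body (75 mm by 187 mm) begins 45 mm behind the grasp point.
Start: joints at [-1.171, 0.689, -0.195, 1.565, 0.157, 0.902, -0.215], TCP at [0.224, 0.584, 0.239] pointing down, gripper open.
Joint ranges: [-3.01, 3.01], [-0.46, 2.08], [-1.47, 1.51], [0.13, 2.56], [-1, 4.14], [0.04, 2.09], [-2.66, 2.66]. Speed limits (rad/s): [2.57, 2.57, 3.14, 3.14, 3.14, 3.14, 3.14].

### API

Orientations are given as a unit quaternion [x, y, z, w].
In Python, from plant import r gives the robot as it stands.
- The arm moves only by the tool move_arm, never from a script. Its argument "targets" is a list that holds one entry, the list of rows, each a list of 7 numbers: the opening, from 0 (shut) to 1 (fully open), then the shift along the tool's x, y, z in mm, then the turn, a rotation vector about the tool's x, y, z in degrees. In form: [[[claw, dx, dy, dz, ax, ay, az], ...]]. A call has 1 to 10 rows; each row is the pose to reach, as a shift and turn from the pose commanded when the call began, along the tool's axes at that moment; what a row does not reach only later rows make up. A row lasts 1/8 s, in which the tool goes at most 62.5 mm and 10.7 degrees, less where a joint would pass 70% of its speed; a pose out of reach is approached as far as the arm can. A call with a gripper value outside its range is refused whole. The fingers move at their own pace and stop on an object; "newtons" is the grip in N (left out, the last holds). Time passes only in rows, so rows that repeat a pose let the fingers close. It gives the time, the measured TCP pose, the force, the opening and the grip force at its end, in the units of the state.
- r.get_state(): the state, without advancing time (a new reading comes with each control period).
- r.snapshot(name): name is "scene" or "top"; returns the picture (384x512x3 uint8, red, green, blue); there is no depth.
- r.camera_info(name): a dict with "fx", "fy", "cx", "cy" (pixels), "R" (3x3) and "t" (3): a world point X has camera coordinates R X + t. Camera axes: x right, y down, z forward; pixel columns grow to the right and rows downward; lengths in m; the calibration is good to about 2 mm. A picture is of the moment at which its call begins. camera_info takes no time and is no camera call.
- r.finish_job(): hands the job in; it is judged then, once.
The state is a dict: "clock": time; "q": joint angles; "qd": joint speeds; "joint_torque": joint torques, N m; "tool_pos": TCP position; "eef_rot": TCP orientation; "contact_force": force on the tool from outside, world axes, zero at the start; "moment": the same for the moment, N m; "opening": opening from 0.0 (shut) to 1.0 (fully open); "finger_force": force on a finger pad.
Only numpy, scipy, OpenCV 4.12 (cv2) and the standard library are available. Lean on these libraries where they do the work, as an engineer would, in place of code of your own. Each camera call takes 0.05 s, during which the arm holds its last target. There are 200 camera calls.

## Working session

There is one attempt and no reset: what is moved stays moved. The work goes in short steps, Python scripts to look and compute and a tool call to move; the robot and the scene stay as the last step left them, time stands still between calls to the robot, and variables do not carry over. Pictures are saved under pics/ and viewed, at most 10 in all, crops included, and the job is handed in when it is done.

Besides the shell and the picture viewer there is one more tool, called after "Emit:" as name(argument=value, ...), one argument or row to a line, values as JSON. move_arm: Moves the arm, as the interface text tells. Its arguments: {"type":"object","properties":{"targets":{"type":"array","items":{"type":"array","items":{"type":"array","items":{"type":"number"}}}},"newtons":{"type":"number"}},"required":["targets"]}

```bash
mkdir -p pics; ls
python3 - <<'E'
from plant import r
import cv2
for n in ("scene","top"):
    cv2.imwrite(f"pics/{n}0.png",cv2.resize(r.snapshot(n)[:,:,::-1],None,fx=1.5,fy=1.5,interpolation=cv2.INTER_CUBIC))
    print(n,r.camera_info(n))
print(r.get_state())
E
```

```text
pics
scene {'fx': 440.0144316405659, 'fy': 440.0144316405659, 'cx': 253.7449422958412, 'cy': 196.98463826764544, 'R': array([[-0.62895773,  0.77726849, -0.01630524],
       [ 0.63468649,  0.50124371, -0.58815627],
       [-0.44898244, -0.38027415, -0.80858292]]), 't': array([ 0.29753932, -0.29166273,  1.60857757])}
top {'fx': 444.8708455031333, 'fy': 444.8708455031333, 'cx': 247.66117248163192, 'cy': 192.47588854349587, 'R': array([[-2.92244946e-02, -9.99564711e-01, -4.03936867e-03],
       [-9.92913159e-01,  2.94952516e-02, -1.15123800e-01],
       [ 1.15192830e-01,  6.46307424e-04, -9.93342939e-01]]), 't': array([0.036059  , 0.54552196, 1.61033365])}
{'clock': 0.1, 'q': array([-1.17120868,  0.68987543, -0.19450298,  1.56622569,  0.15731849,
        0.90252037, -0.21512925]), 'qd': array([-1.50039737e-03, -1.20008090e-03, -3.97503116e-05, -3.31903813e-03,
       -1.50966791e-03,  2.78311847e-04,  5.39660733e-04]), 'joint_torque': array([-2.74551639e-03, -5.28502572e+01, -1.27166323e+00, -1.53838223e+01,
       -5.26424241e-02,  1.96903806e-03,  4.72669149e-05]), 'tool_pos': array([0.22340622, 0.58310294, 0.23800904]), 'eef_rot': array([ 1.81854407e-01,  9.83325126e-01, -8.15320270e-04, -7.46782665e-05]), 'contact_force': array([-0.36101816,  0.61258307,  0.12475726]), 'moment': array([ 0.01951435, -0.06097261, -0.03490475]), 'finger_force': 0.0, 'opening': 1.0013449048949565}
```

View pics/scene0.png

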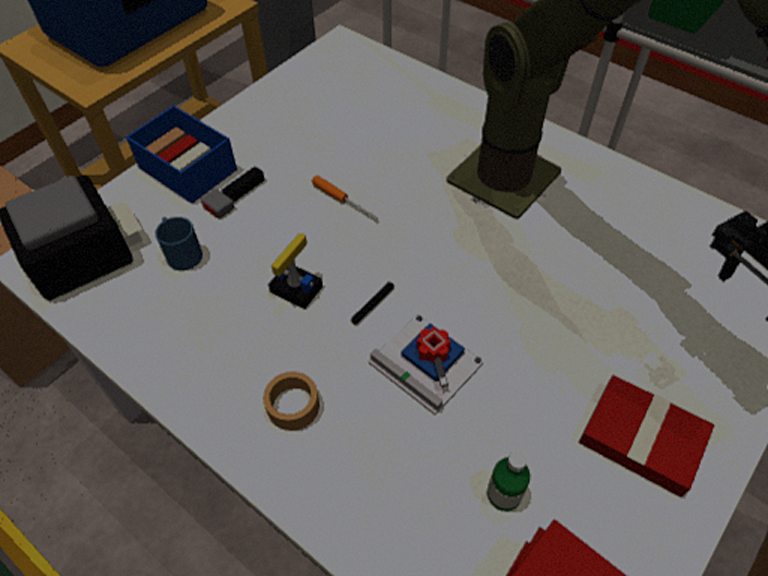

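View pics/top0.png

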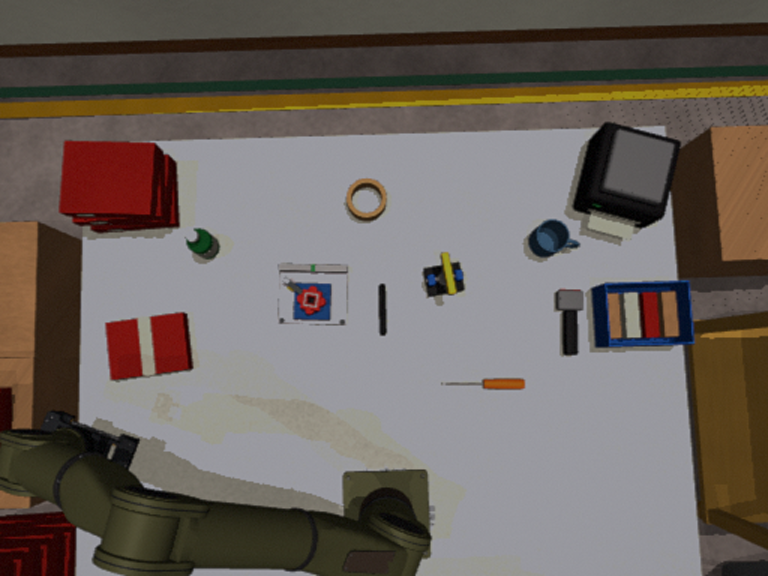

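The scene view shows the key near (290,255)/1.5, the knob near (434,342)/1.5 and the marker between them. In the top view, the key is at (447,273)/1.5 and the knob at (311,299)/1.5. I'll zoom in on both.

Run:
```python
from plant import r
import cv2,numpy as np
S=r.snapshot("scene");T=r.snapshot("top")
c=lambda I,x,y:cv2.resize(I[y:y+48,x:x+64,::-1],None,fx=6,fy=6,interpolation=cv2.INTER_CUBIC)
# origins: top key(268,162) top knob(180,172) scene key(168,152) scene knob(258,206)
m=np.vstack([np.hstack([c(T,268,162),c(T,176,168)]),np.hstack([c(S,168,152),c(S,252,210)])])
cv2.imwrite("pics/crop.png",cv2.convertScaleAbs(m,alpha=1.4))
for n,I,b in(("top",T,(268,162,330,205)),("scene",S,(168,150,230,205))):
    x0,y0,x1,y1=b
    h=cv2.cvtColor(I[y0:y1,x0:x1],cv2.COLOR_RGB2HSV)
    k=cv2.inRange(h,(20,120,50),(35,255,255))
    p=np.argwhere(k)[:,::-1]+[x0,y0]
    print(n,len(p),cv2.minAreaRect(p.astype(np.float32)),p.mean(0))
```

```text
top 171 ((298.63458251953125, 181.673095703125), (27.848487854003906, 6.471831798553467), 78.69007110595703) [298.71929825 182.40350877]
scene 243 ((192.6763916015625, 169.21954345703125), (8.765993118286133, 31.99083709716797), 40.91438674926758) [191.92592593 169.57613169]
```

View pics/crop.png

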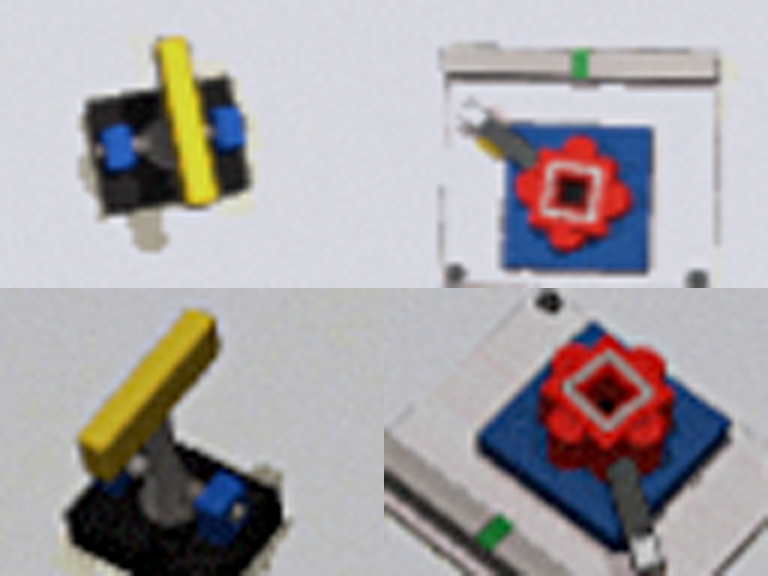

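The crops show the bar and the knob recess rim clearly. I'll fit box silhouettes and the rim to both views.

```bash
cat > fit.py <<'E'
from plant import r
import cv2,numpy as np
from scipy.optimize import minimize
UP=8
def proj(n,X):
    c=r.camera_info(n);P=np.asarray(X)@c["R"].T+c["t"]
    return np.c_[c["fx"]*P[:,0]/P[:,2]+c["cx"],c["fy"]*P[:,1]/P[:,2]+c["cy"]]
def pts(p,L): # p = x,y,z,yaw(deg)
    a=np.radians(p[3]);R=np.array([[np.cos(a),-np.sin(a),0],[np.sin(a),np.cos(a),0],[0,0,1]])
    return L@R.T+p[:3]
def box(x,y,z0,z1):return np.array([[i*x/2,j*y/2,k] for i in(-1,1) for j in(-1,1) for k in(z0,z1)])
def mask(I,o,w,h,lo,hi):
    J=cv2.resize(I[o[1]:o[1]+h,o[0]:o[0]+w],None,fx=UP,fy=UP,interpolation=cv2.INTER_CUBIC)
    return cv2.inRange(cv2.cvtColor(J,cv2.COLOR_RGB2HSV),lo,hi)>0
def fit(views,L,p0,step):
    """views: [(cam,origin,mask)], maximise silhouette IoU"""
    def per(p):
        e=[]
        for n,o,m in views:
            q=(proj(n,pts(p,L))-o+.5)*UP-.5
            im=np.zeros(m.shape,np.uint8)
            cv2.fillConvexPoly(im,cv2.convexHull(np.round(q*16).astype(np.int32)),1,shift=4)
            im=im>0;e.append(1-(im&m).sum()/(im|m).sum())
        return e
    f=lambda p:sum(per(p))
    p=np.array(p0,float)
    for _ in range(3):
        s=np.vstack([p]+[p+np.eye(4)[i]*step[i] for i in range(4)])
        p=minimize(f,p,method="Nelder-Mead",options=dict(initial_simplex=s,maxiter=400,xatol=1e-5,fatol=1e-5)).x
    return p,per(p)
def ray(n,uv):
    c=r.camera_info(n);d=c["R"].T@np.array([(uv[0]-c["cx"])/c["fx"],(uv[1]-c["cy"])/c["fy"],1])
    return -c["R"].T@c["t"],d
def tri(u1,u2):
    (a,d),(b,e)=ray("top",u1),ray("scene",u2)
    s=np.linalg.lstsq(np.c_[d,-e],b-a,rcond=None)[0]
    return (a+s[0]*d+b+s[1]*e)/2,np.linalg.norm(a+s[0]*d-b-s[1]*e)
E
cat > m.py <<'E'
from fit import *
T,S=r.snapshot("top"),r.snapshot("scene")
y=((18,110,40),(38,255,255))
V=[("top",(288,160),mask(T,(288,160),22,42,*y)),("scene",(176,150),mask(S,(176,150),36,40,*y))]
c,g=tri((298.6,181.7),(192.7,169.2));print("bar tri",c,g)
print("key",fit(V,box(.1,.018,.095,.125),[c[0],c[1],c[2]-.11,10],[.01,.01,.01,8]))
# rim corners read from the 6x crops
f=lambda o,Q:(np.array(Q)+.5)/6-.5+o
t=f((176,168),[(545-384,160),(605-384,168),(597-384,222),(541-384,215)])
s=f((252,210),[(600-384,350-288),(646-384,391-288),(608-384,429-288),(564-384,389-288)])
K=[tri(t.mean(0),s.mean(0))];print("mouth",K)
# housing blue + finger end + green mark
e=lambda I:mask
for a,b,w in (((474-384,112),(648-384,548-288),"finger end"),((580-384,65),(495-384,530-288),"green")):
    print(w,tri(f((176,168),[a])[0],f((252,210),[b])[0]))
# rim yaw in top view at z=.062
def pl(uv,z):
    a,d=ray("top",uv);return a+d*(z-a[2])/d[2]
C=np.array([pl(u,.062) for u in t]);print(C)
print("edges",[(np.linalg.norm(C[i]-C[i-1]),np.degrees(np.arctan2(*(C[i]-C[i-1])[1::-1]))%90) for i in range(4)])
# plate corners/fence ends in top: fence top edges
F=[pl(u,.034) for u in f((176,168),[(445-384,47),(719-384,50)])];d=F[0]-F[1];print("fence",F,np.linalg.norm(d),np.degrees(np.arctan2(d[1],d[0]))-90)
H=[pl(u,.040) for u in f((176,168),[(503-384,268),(648-384,271)])];d=H[0]-H[1];print("housing",np.linalg.norm(d),np.degrees(np.arctan2(d[1],d[0]))-90)
E
python3 m.py
```

```text
bar tri [ 0.56728379 -0.15778456  0.12312661] 0.003110682352383182
key (array([ 5.66257911e-01, -1.59284885e-01,  8.19265037e-03,  1.03135186e+01]), [np.float64(0.14358403561774524), np.float64(0.20346604215456676)])
mouth [(array([0.5213715 , 0.16762784, 0.06597628]), np.float64(1.2185236844892968e-05))]
finger end (array([0.57215767, 0.22885493, 0.05259966]), np.float64(0.0030000665038438555))
green (array([0.6018287 , 0.16404318, 0.03882558]), np.float64(0.0006535617853491413))
[[0.54121967 0.18393593 0.062     ]
 [0.53528833 0.1478201  0.062     ]
 [0.50273959 0.15329259 0.062     ]
 [0.50796708 0.18692842 0.062     ]]
edges [(np.float64(0.033386967681954295), np.float64(84.85766291774493)), (np.float64(0.03659964930973288), np.float64(80.67351040987522)), (np.float64(0.03300558805939114), np.float64(80.45599463430196)), (np.float64(0.03403961467401871), np.float64(81.16607564337531))]
fence [array([0.61645598, 0.24732288, 0.034     ]), array([0.6095352 , 0.07827635, 0.034     ])] 0.16918813705666286 -2.344384668186251
housing 0.088376175913275 -2.877308745145328
```

The key base comes out at 8.2 mm (expected 8) and the mouth at about 62–66 mm, and the fence length also checks out. I'll now compute the approach.

```bash
cat > go.py <<'E'
import sys
from plant import r
import numpy as np
from scipy.spatial.transform import Rotation as Q
s=r.get_state();p=s["tool_pos"];R=Q.from_quat(s["eef_rot"])
X=R.as_matrix()[:,0];print("t",round(s["clock"],2),"tcp",p.round(4),"yaw",np.degrees(np.arctan2(X[1],X[0])).round(2),"F",s["contact_force"].round(1),"M",s["moment"].round(2),"op",round(s["opening"],3),"q",s["q"].round(2))
for a in sys.argv[1:]:
    x,y,z,w=map(float,a.split(","))
    T=Q.from_euler("z",w,degrees=True)*Q.from_quat([1,0,0,0])
    print(a,"d mm",(R.inv().apply(np.array([x,y,z])-p)*1e3).round(1),"rot",np.degrees((R.inv()*T).as_rotvec()).round(2))
E
python3 go.py 0.566,-0.159,0.2,190.3 0.566,-0.159,0.099,190.3
```

```text
t 0.3 tcp [0.2235 0.5835 0.2384] yaw 159.05 F [-0.1 -0.3 -0.1] M [ 0.04 -0.   -0.02] op 1.001 q [-1.17  0.69 -0.19  1.57  0.16  0.9  -0.22]
0.566,-0.159,0.2,190.3 d mm [-585.4 -570.9   38.8] rot [-3.000e-02 -1.000e-02 -3.125e+01]
0.566,-0.159,0.099,190.3 d mm [-585.3 -570.8  139.8] rot [-3.000e-02 -1.000e-02 -3.125e+01]
```

Emit:
move_arm(
  targets=[
    [[1,-40,-39,0,0,0,-2],[1,-80,-78,0,0,0,-4],[1,-120,-117,0,0,0,-6],[1,-160,-156,0,0,0,-8],[1,-200,-195,0,0,0,-11],[1,-240,-234,0,0,0,-13],[1,-280,-273,0,0,0,-15],[1,-320,-312,0,0,0,-17],[1,-360,-351,0,0,0,-19],[1,-400,-390,0,0,0,-22]],
  ],
)

```text
clock: 1.55
tool_pos: [0.4584, 0.0748, 0.2389]
eef_rot: [-0.01, 1.0, 0.0, 0.0]
contact_force: [1.7, 1.6, 0.2]
opening: 1.001
finger_force: 0.0
```

```bash
python3 go.py 0.566,-0.159,0.2,190.3
```

```text
t 1.55 tcp [0.4584 0.0748 0.2389] yaw -178.86 F [1.7 1.6 0.2] M [-0.01 -0.04  0.01] op 1.001 q [-0.01  0.5  -0.38  2.03  0.29  0.66  1.01]
0.566,-0.159,0.2,190.3 d mm [-102.9 -235.9   38.9] rot [ 0.01  0.05 -9.16]
```

Emit:
move_arm(
  targets=[
    [[1,-20,-47,5,0,0,-2],[1,-41,-94,10,0,0,-4],[1,-62,-141,18,0,0,-6],[1,-82,-189,28,0,0,-8],[1,-103,-236,39,0,0,-9.2],[1,-103,-236,39,0,0,-9.2],[1,-103,-236,39,0,0,-9.2]],
  ],
)

```text
clock: 2.42
tool_pos: [0.5646, -0.1568, 0.1996]
eef_rot: [-0.089, 0.996, 0.001, -0.0]
contact_force: [-0.3, 0.2, -0.2]
opening: 1.004
finger_force: 0.0
```

```bash
python3 go.py 0.566,-0.159,0.099,190.3
python3 - <<'E'
from plant import r
import cv2
S=r.snapshot("scene");T=r.snapshot("top")
c=lambda I,x,y:cv2.resize(I[y:y+80,x:x+80,::-1],None,fx=5,fy=5,interpolation=cv2.INTER_CUBIC)
import numpy as np
cv2.imwrite("pics/hover.png",cv2.convertScaleAbs(np.hstack([c(T,258,142),c(S,155,125)]),alpha=1.4))
E
```

```text
t 2.42 tcp [ 0.5646 -0.1568  0.1996] yaw -169.75 F [-0.3  0.2 -0.2] M [ 0.09 -0.04 -0.01] op 1.004 q [ 0.44  0.71 -0.43  1.72  0.38  0.8   1.58]
0.566,-0.159,0.099,190.3 d mm [ -1.   -2.5 100.6] rot [ 0.07 -0.01 -0.05]
```

View pics/hover.png

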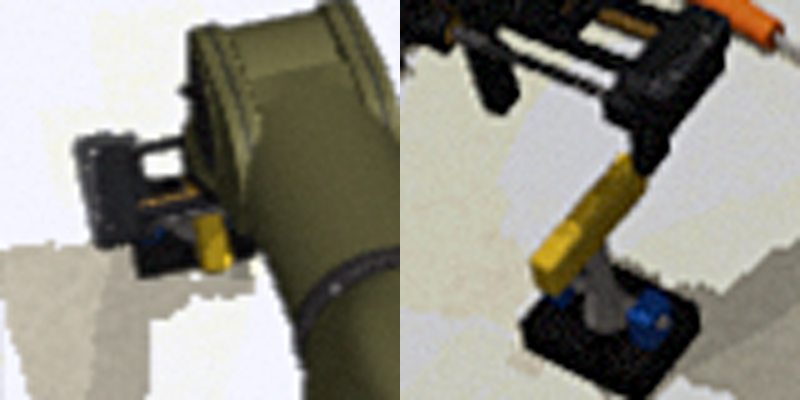

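In the hover picture the open fingers straddle the bar (top view (205,235), scene view (590,230)). I'm descending and gripping.

Emit:
move_arm(
  targets=[
    [[1,-1,-2.5,30,0,0,0],[1,-1,-2.5,60,0,0,0],[1,-1,-2.5,85,0,0,0],[1,-1,-2.5,100,0,0,0],[1,-1,-2.5,100,0,0,0],[0,-1,-2.5,100,0,0,0],[0,-1,-2.5,100,0,0,0],[0,-1,-2.5,100,0,0,0],[0,-1,-2.5,100,0,0,0],[0,-1,-2.5,100,0,0,0]],
  ],
  newtons=50,
)

```text
clock: 3.78
tool_pos: [0.5663, -0.16, 0.0998]
eef_rot: [-0.089, 0.996, 0.0, 0.0]
contact_force: [-0.1, 0.2, -0.2]
opening: 0.453
finger_force: 0.0
```

```bash
python3 go.py 0.566,-0.159,0.099,190.3
```

```text
t 3.77 tcp [ 0.5663 -0.16    0.0998] yaw -169.77 F [-0.1  0.2 -0.2] M [0.04 0.06 0.05] op 0.453 q [ 0.39  0.85 -0.35  1.78  0.47  0.59  1.51]
0.566,-0.159,0.099,190.3 d mm [0.1 1.  0.8] rot [ 0.    0.01 -0.07]
```

Emit:
move_arm(
  targets=[
    [[0,0,0,0,0,0,0],[0,0,0,0,0,0,0],[0,0,0,0,0,0,0],[0,0,0,0,0,0,0],[0,0,0,0,0,0,0],[0,0,0,0,0,0,0]],
  ],
)

```text
clock: 4.53
tool_pos: [0.5662, -0.1599, 0.0997]
eef_rot: [-0.089, 0.996, 0.0, -0.0]
contact_force: [-0.7, -0.1, 0.8]
opening: 0.197
finger_force: 49.8
```

```bash
python3 go.py 0.566,-0.159,0.099,190.3
```

```text
t 4.53 tcp [ 0.5662 -0.1599  0.0997] yaw -169.75 F [-0.7 -0.1  0.8] M [0.07 0.1  0.06] op 0.197 q [ 0.39  0.85 -0.35  1.78  0.47  0.59  1.51]
0.566,-0.159,0.099,190.3 d mm [0.1 0.9 0.7] rot [ 0.01 -0.   -0.05]
```

Emit:
move_arm(
  targets=[
    [[0,0,0,-5,0,0,0],[0,0,0,-10,0,0,0],[0,0,0,-15,0,0,0],[0,0,0,-20,0,0,0],[0,0,0,-25,0,0,0],[0,0,0,-32,0,0,0],[0,0,0,-50,0,0,0],[0,0,0,-80,0,0,0],[0,0,0,-105,0,0,0],[0,0,0,-115,0,0,0]],
  ],
)

```text
clock: 5.78
tool_pos: [0.5673, -0.1602, 0.2172]
eef_rot: [-0.089, 0.996, -0.001, 0.002]
contact_force: [0.4, 0.0, -2.2]
opening: 0.198
finger_force: 49.8
```

```bash
python3 go.py 0.521,0.1675,0.215,172
python3 - <<'E'
from plant import r
import cv2
S=r.snapshot("scene")
cv2.imwrite("pics/lift.png",cv2.convertScaleAbs(cv2.resize(S[100:210,130:280,::-1],None,fx=5,fy=5,interpolation=cv2.INTER_CUBIC),alpha=1.4))
E
```

```text
t 5.78 tcp [ 0.5673 -0.1602  0.2172] yaw -169.77 F [ 0.4  0.  -2.2] M [-0.04 -0.02  0.02] op 0.198 q [ 0.45  0.69 -0.44  1.7   0.37  0.83  1.6 ]
0.521,0.1675,0.215,172 d mm [-12.6 330.7   1.7] rot [-0.05  0.21 18.23]
```

View pics/lift.png

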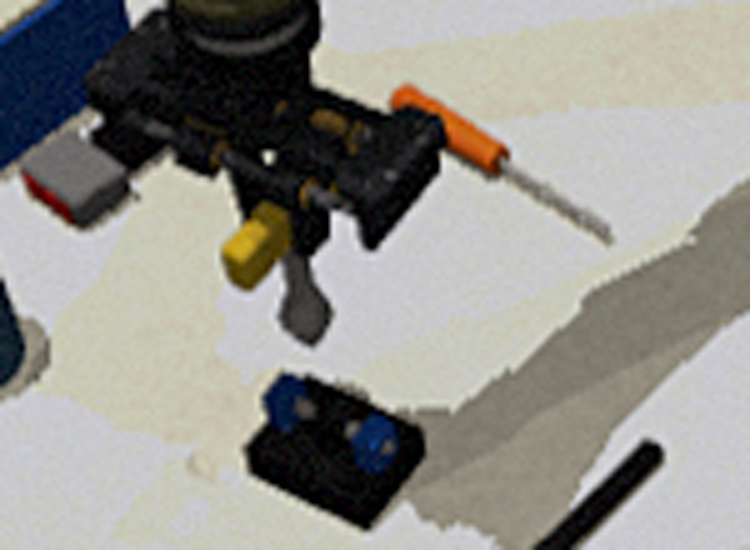

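The key is held upright and clear of the holder: bar at (255,245), shoulder at (305,315). Now to the knob.

Emit:
move_arm(
  targets=[
    [[0,-1,25,0,0,0,1.5],[0,-3,65,0,0,0,3.5],[0,-4.5,110,0,0,0,6],[0,-6,155,0,0,0,8.5],[0,-8,200,0,0,0,11],[0,-9.5,245,0,0,0,13.5],[0,-11,285,0,0,0,16],[0,-12.5,315,0,0.2,0,17.5],[0,-12.6,330.7,1.7,0,0.2,18.2],[0,-12.6,330.7,1.7,0,0.2,18.2]],
  ],
)

```text
clock: 7.08
tool_pos: [0.5195, 0.168, 0.2125]
eef_rot: [0.069, 0.998, -0.0, -0.002]
contact_force: [0.1, -1.0, -1.6]
opening: 0.201
finger_force: 49.8
```

Emit:
move_arm(
  targets=[
    [[0,0,0,0,0,0,0],[0,0,0,0,0,0,0]],
  ],
)

```text
clock: 7.32
tool_pos: [0.5202, 0.1659, 0.2129]
eef_rot: [0.071, 0.998, -0.001, -0.002]
contact_force: [0.7, -0.1, -3.2]
opening: 0.202
finger_force: 49.8
```

```bash
python3 go.py 0.521,0.1675,0.163,172
python3 - <<'E'
from plant import r
import cv2,numpy as np
S=r.snapshot("scene");T=r.snapshot("top")
c=lambda I,x,y:cv2.resize(I[y:y+80,x:x+80,::-1],None,fx=5,fy=5,interpolation=cv2.INTER_CUBIC)
cv2.imwrite("pics/knob.png",cv2.convertScaleAbs(np.hstack([c(T,170,160),c(S,250,180)]),alpha=1.4))
from fit import *
tz=r.get_state()["tool_pos"]
print("tip, mouth in scene crop",[(proj("scene",[p])[0]-[250,180])*5 for p in (tz-[0,0,.091],np.array([.521,.1675,.062]))])
E
```

```text
t 7.33 tcp [0.5202 0.1659 0.2129] yaw 171.9 F [ 0.7 -0.1 -3.2] M [ 0.03 -0.02  0.04] op 0.202 q [-0.21  0.63 -0.3   1.83  0.26  0.73  0.78]
0.521,0.1675,0.163,172 d mm [-0.7  1.8 49.9] rot [-0.09 -0.2  -0.1 ]
tip, mouth in scene crop [array([196.12559624, 175.94708377]), array([191.53291717, 235.86323321])]
```

View pics/knob.png

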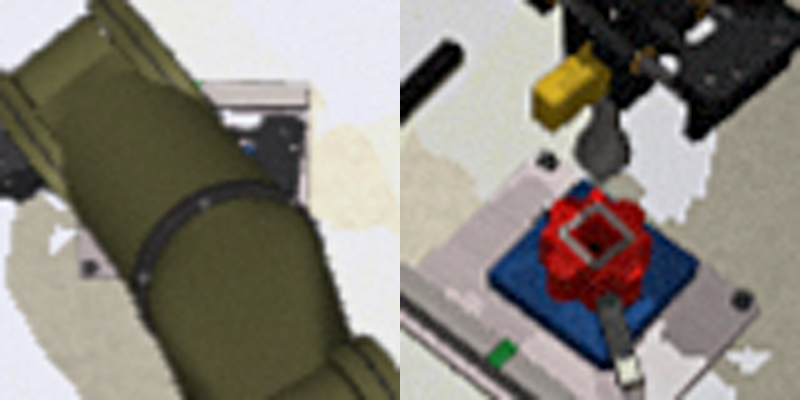

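The tip is at (605,178), above the recess at (597,235). Both sit close to the predictions, so I'm lowering to just inside the mouth.

Emit:
move_arm(
  targets=[
    [[0,-0.3,1,15,0,0,0],[0,-0.7,1.8,32,0,-0.2,0],[0,-0.7,1.8,45,0,-0.2,0],[0,-0.7,1.8,52,0,-0.2,0],[0,-0.7,1.8,57,0,-0.2,0],[0,-0.7,1.8,60,0,-0.2,0],[0,-0.7,1.8,60,0,-0.2,0]],
  ],
)

```text
clock: 8.3
tool_pos: [0.5207, 0.1694, 0.1531]
eef_rot: [0.069, 0.998, -0.0, 0.0]
contact_force: [0.1, 0.4, -2.1]
opening: 0.2
finger_force: 49.8
```

```bash
python3 go.py 0.521,0.1675,0.131,172
```

```text
t 8.3 tcp [0.5207 0.1694 0.1531] yaw 172.04 F [ 0.1  0.4 -2.1] M [0.01 0.04 0.05] op 0.2 q [-0.24  0.72 -0.26  1.88  0.31  0.58  0.73]
0.521,0.1675,0.131,172 d mm [-0.5 -1.9 22.1] rot [-0.02  0.02  0.04]
```

Emit:
move_arm(
  targets=[
    [[0,-0.5,-1.5,0,0,0,0],[0,-0.5,-1.5,2,0,0,0],[0,-0.5,-1.5,4,0,0,0],[0,-0.5,-1.5,6,0,0,0],[0,-0.5,-1.5,8,0,0,0],[0,-0.5,-1.5,10,0,0,0],[0,-0.5,-1.5,12,0,0,0],[0,-0.5,-1.5,12,0,0,0]],
  ],
)

```text
clock: 9.3
tool_pos: [0.5208, 0.1678, 0.1408]
eef_rot: [0.069, 0.998, -0.0, -0.0]
contact_force: [1.1, -0.4, -1.2]
opening: 0.198
finger_force: 49.8
```

```bash
python3 go.py 0.521,0.1675,0.131,172
```

```text
t 9.3 tcp [0.5208 0.1678 0.1408] yaw 172.04 F [ 1.1 -0.4 -1.2] M [ 0.03  0.01 -0.02] op 0.198 q [-0.25  0.74 -0.25  1.89  0.32  0.56  0.72]
0.521,0.1675,0.131,172 d mm [-0.2 -0.2  9.8] rot [-0.04 -0.01  0.04]
```

Emit:
move_arm(
  targets=[
    [[0,0,0,2,0,0,0],[0,0,0,4,0,0,0],[0,0,0,6,0,0,0],[0,0,0,8,0,0,0],[0,0,0,9,0,0,0],[0,0,0,9.5,0,0,0],[0,0,0,9.5,0,0,0]],
  ],
)

```text
clock: 10.18
tool_pos: [0.5209, 0.1678, 0.1316]
eef_rot: [0.069, 0.998, -0.0, 0.0]
contact_force: [0.3, -0.6, -1.7]
opening: 0.198
finger_force: 49.8
```

```bash
python3 go.py 0.521,0.1675,0.131,172
```

```text
t 10.18 tcp [0.5209 0.1678 0.1316] yaw 172.04 F [ 0.3 -0.6 -1.7] M [ 0.02  0.1  -0.02] op 0.198 q [-0.25  0.75 -0.24  1.9   0.33  0.53  0.72]
0.521,0.1675,0.131,172 d mm [-0.1 -0.3  0.6] rot [-0.03  0.01  0.04]
```

Emit:
move_arm(
  targets=[
    [[0,0,0,0.5,0,0,0],[0,0,0,1,0,0,0],[0,0,0,1.5,0,0,0],[0,0,0,1.5,0,0,0]],
  ],
)

```text
clock: 10.68
tool_pos: [0.5212, 0.1679, 0.1315]
eef_rot: [0.069, 0.998, -0.0, 0.001]
contact_force: [-2.8, -2.1, 10.5]
opening: 0.198
finger_force: 49.8
```

```bash
python3 go.py 0.521,0.1675,0.131,172
```

```text
t 10.68 tcp [0.5212 0.1679 0.1315] yaw 172.03 F [-2.8 -2.1 10.5] M [-0.29  0.68 -0.01] op 0.198 q [-0.25  0.75 -0.24  1.9   0.33  0.53  0.72]
0.521,0.1675,0.131,172 d mm [ 0.2 -0.4  0.5] rot [-0.01  0.08  0.03]
```

Shoulder contact at exactly the expected height, so the key is home. Turning clockwise.

Emit:
move_arm(
  targets=[
    [[0,0,0,-0.7,0,0,4],[0,0,0,-0.7,0,0,8],[0,0,0,-0.7,0,0,12],[0,0,0,-0.7,0,0,16],[0,0,0,-0.7,0,0,20],[0,0,0,-0.7,0,0,24],[0,0,0,-0.7,0,0,28],[0,0,0,-0.7,0,0,32],[0,0,0,-0.7,0,0,36],[0,0,0,-0.7,0,0,40]],
  ],
)

```text
clock: 11.92
tool_pos: [0.5203, 0.1666, 0.1316]
eef_rot: [0.407, 0.913, -0.001, 0.0]
contact_force: [-2.5, -1.8, 9.0]
opening: 0.199
finger_force: 49.9
```

```bash
python3 go.py 0.521,0.1675,0.131,117
```

```text
t 11.93 tcp [0.5203 0.1666 0.1316] yaw 131.91 F [-2.5 -1.8  9. ] M [-0.75  0.73  0.12] op 0.199 q [-0.36  0.74 -0.05  1.9   0.08  0.5   0.26]
0.521,0.1675,0.131,117 d mm [0.2 1.1 0.6] rot [-0.12  0.07 14.91]
```

Emit:
move_arm(
  targets=[
    [[0,0,0,0,0,0,3],[0,0,0,0,0,0,6],[0,0,0,0,0,0,9],[0,0,0,0,0,0,12],[0,0,0,0,0,0,15],[0,0,0,0,0,0,17],[0,0,0,0,0,0,17]],
  ],
)

```text
clock: 12.8
tool_pos: [0.5201, 0.1665, 0.1316]
eef_rot: [0.537, 0.843, -0.001, -0.0]
contact_force: [-3.5, -3.6, 10.1]
opening: 0.195
finger_force: 49.9
```

```bash
python3 go.py 0.521,0.1675,0.131,112
```

```text
t 12.8 tcp [0.5201 0.1665 0.1316] yaw 115.01 F [-3.5 -3.6 10.1] M [-0.82  0.87  0.02] op 0.195 q [-0.41  0.74  0.02  1.91 -0.03  0.49  0.07]
0.521,0.1675,0.131,112 d mm [0.5 1.3 0.6] rot [-0.14  0.09  3.01]
```

Emit:
move_arm(
  targets=[
    [[0,0,0,0,0,0,2],[0,0,0,0,0,0,4],[0,0,0,0,0,0,6],[0,0,0,0,0,0,8],[0,0,0,0,0,0,8]],
  ],
)

```text
clock: 13.42
tool_pos: [0.5199, 0.1665, 0.1316]
eef_rot: [0.595, 0.804, -0.001, -0.0]
contact_force: [-3.6, -3.4, 9.6]
opening: 0.197
finger_force: 49.9
```

```bash
python3 go.py
python3 - <<'E'
from plant import r
import cv2,numpy as np
print([r.get_state()["moment"][2].round(3)])
S=r.snapshot("scene");T=r.snapshot("top")
c=lambda I,x,y:cv2.resize(I[y:y+80,x:x+80,::-1],None,fx=5,fy=5,interpolation=cv2.INTER_CUBIC)
cv2.imwrite("pics/turn.png",cv2.convertScaleAbs(np.hstack([c(T,170,160),c(S,245,185)]),alpha=1.4))
E
```

```text
t 13.43 tcp [0.5199 0.1665 0.1316] yaw 107.01 F [-3.6 -3.4  9.6] M [-0.82  0.94  0.12] op 0.197 q [-0.43  0.75  0.06  1.91 -0.08  0.49 -0.02]
[np.float64(0.12)]
```

View pics/turn.png

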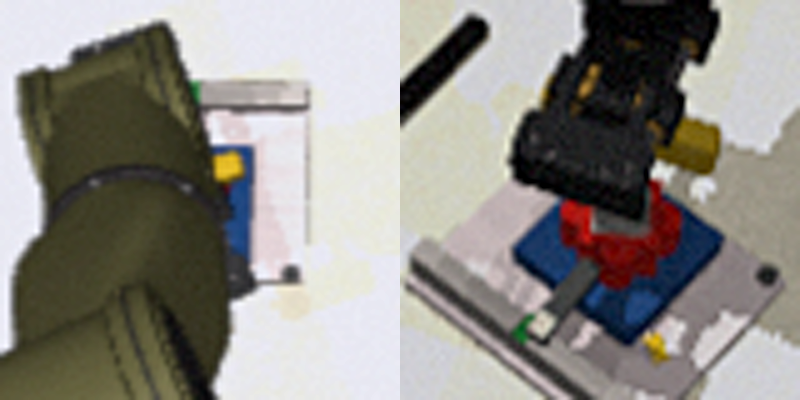

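The finger's white end at (540,325) is nearly at the green mark (522,328). A few degrees remain to the stop.

Emit:
move_arm(
  targets=[
    [[0,0,0,0,0,0,2],[0,0,0,0,0,0,4],[0,0,0,0,0,0,6],[0,0,0,0,0,0,6]],
  ],
)

```text
clock: 14.02
tool_pos: [0.5199, 0.1665, 0.1316]
eef_rot: [0.636, 0.772, -0.002, -0.0]
contact_force: [-4.7, -2.7, 10.0]
opening: 0.199
finger_force: 49.9
```

```bash
python3 go.py
```

```text
t 14.03 tcp [0.5199 0.1665 0.1316] yaw 101.01 F [-4.7 -2.7 10. ] M [-0.8   0.95  0.13] op 0.199 q [-0.45  0.75  0.09  1.91 -0.12  0.49 -0.08]
```

Emit:
move_arm(
  targets=[
    [[0,0,0,0,0,0,1.5],[0,0,0,0,0,0,3],[0,0,0,0,0,0,4.5],[0,0,0,0,0,0,4.5]],
  ],
)

```text
clock: 14.52
tool_pos: [0.5198, 0.1665, 0.1316]
eef_rot: [0.665, 0.747, -0.002, 0.0]
contact_force: [-4.4, -2.4, 11.1]
opening: 0.198
finger_force: 50.0
```

```bash
python3 go.py
```

```text
t 14.53 tcp [0.5198 0.1665 0.1316] yaw 96.59 F [-4.4 -2.4 11.1] M [-0.91  1.04  0.37] op 0.198 q [-0.46  0.75  0.11  1.91 -0.15  0.5  -0.13]
```

Emit:
move_arm(
  targets=[
    [[0,0,0,0,0,0,1.5],[0,0,0,0,0,0,3],[0,0,0,0,0,0,3]],
  ],
)

```text
clock: 14.9
tool_pos: [0.5197, 0.1666, 0.1316]
eef_rot: [0.684, 0.729, -0.002, 0.0]
contact_force: [-4.1, -2.6, 10.2]
opening: 0.199
finger_force: 50.2
```

```bash
python3 go.py
```

```text
t 14.9 tcp [0.5197 0.1666 0.1316] yaw 93.64 F [-4.1 -2.6 10.2] M [-0.9   1.06  0.59] op 0.199 q [-0.47  0.75  0.12  1.91 -0.17  0.5  -0.16]
```

At the stop: torque rose to 0.59 N m. I'll relax the twist a little within the play, release and rise.

Emit:
move_arm(
  targets=[
    [[0,0,0,-0.4,0,0,-2],[0,0,0,-0.8,0,0,-4.5],[0,0,0,-0.8,0,0,-4.5],[0.6,0,0,-0.8,0,0,-4.5],[0.6,0,0,-0.8,0,0,-4.5],[0.6,0,0,-0.8,0,0,-4.5],[0.6,0,0,-0.8,0,0,-4.5],[0.6,0,0,-0.8,0,0,-4.5],[0.6,0,0,-0.8,0,0,-4.5]],
  ],
)

```text
clock: 16.02
tool_pos: [0.5209, 0.1678, 0.1315]
eef_rot: [0.656, 0.755, -0.0, 0.0]
contact_force: [-0.5, 0.2, -0.2]
opening: 0.602
finger_force: 0.0
```

```bash
python3 go.py
```

```text
t 16.02 tcp [0.5209 0.1678 0.1315] yaw 98.04 F [-0.5  0.2 -0.2] M [-0.13  0.05 -0.  ] op 0.602 q [-0.46  0.75  0.1   1.91 -0.14  0.49 -0.12]
```

Emit:
move_arm(
  targets=[
    [[0.6,0,0,-8,0,0,0],[0.6,0,0,-25,0,0,0],[0.6,0,0,-55,0,0,0],[0.6,0,0,-90,0,0,0],[0.6,0,0,-120,0,0,0],[0.6,40,0,-130,0,0,0],[0.6,90,0,-130,0,0,0],[0.6,140,0,-130,0,0,0],[0.6,190,0,-130,0,0,0],[0.6,240,0,-130,0,0,0]],
  ],
)

```text
clock: 17.27
tool_pos: [0.4869, 0.407, 0.2621]
eef_rot: [0.656, 0.755, 0.0, 0.0]
contact_force: [1.1, 0.3, 0.2]
opening: 0.6
finger_force: 0.0
```

Emit:
move_arm(
  targets=[
    [[0.6,0,0,0,0,0,0],[0.6,0,0,0,0,0,0]],
  ],
)

```text
clock: 17.52
tool_pos: [0.4875, 0.4045, 0.2616]
eef_rot: [0.656, 0.755, -0.001, 0.001]
contact_force: [-0.1, 0.3, 0.0]
opening: 0.598
finger_force: 0.0
```

```bash
python3 go.py
python3 - <<'E'
from plant import r
import cv2,numpy as np
S=r.snapshot("scene");T=r.snapshot("top")
c=lambda I,x,y:cv2.resize(I[y:y+80,x:x+80,::-1],None,fx=5,fy=5,interpolation=cv2.INTER_CUBIC)
cv2.imwrite("pics/end.png",cv2.convertScaleAbs(np.hstack([c(T,170,160),c(S,245,185)]),alpha=1.4))
cv2.imwrite("pics/endfull.png",np.vstack([S,T])[:,:,::-1][:,:,:])
E
```

```text
t 17.52 tcp [0.4875 0.4045 0.2616] yaw 98.01 F [-0.1  0.3  0. ] M [-0.1   0.06  0.01] op 0.598 q [-0.86  0.68  0.18  1.52 -0.14  0.95 -0.5 ]
```

View pics/end.png

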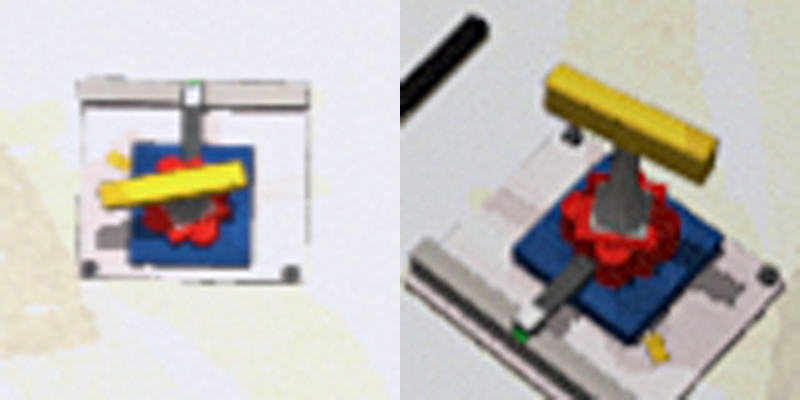

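The key stands upright with its shoulder on the knob, and the finger's white end at (193,95) is over the green mark. Handing in.

```bash
python3 -c "
from plant import r
print(r.finish_job())"
```

```text
the job is handed in; nothing more can be done
None
```

The job is handed in at about 17.6 s: the key stands fully home in the knob, which is turned to its stop with the finger at the green mark, and the arm touches nothing.

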